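# Post a standing carton through the sprung flap of the chart-table locker

## Task

The carton standing on end against the fiddle rail has to be stowed in the spares locker before we get under way. Tip it over the rail onto its back on the table, then put it end first through the locker's sprung flap, over the front of the tray, and poke it right in, without forcing anything, until it lies flat in the tray and the flap has sprung shut behind it. Leave the compass, torch, dividers and paperweight where they are.

Things in the scene. Friction and masses are not known exactly. Their poses are not given: they have to be found in the camera images.
- carton_center (a point): centre of the plain brown card carton, rigid, 150 to 260 g, 32 x 52 x 150 mm. Own z: along its 150 mm length, up while it stands; own y: across the 52 mm width; own x: across the 32 mm thickness, out of its back, which faces the fiddle rail (gap 2 mm). Pushed near its top towards the rail it topples past 12 degrees of lean and lies on its back (x down), bottom end at the rail
- fiddle: fiddle rail, a dark wooden batten screwed to the table: 160 mm long along its own y, 10 mm wide along x, 10 mm high; origin at the centre of its underside. The carton stands on its -x side and is tipped over it towards its +x, where the table is clear for 170 mm
- locker: birch plywood spares locker fixed on the table; origin on the table under the centre of its flap bay, front facing its own -x. Flap bay: y -74 to 74, x -107.5 to 107.5, top at z 130 mm; a bay of books of the same height adjoins it from y -74 to -210 mm. The front above the tray leans back 14 degrees; the 10 mm thick top board over the mouth begins at x -94.5 mm
- tray (a point): centre of the floor of the pull-out tray inside the flap bay (locker x 0, y 0, z 10 mm); axes as the locker. The tray is held shut by its sliding catch and cannot move. Inside: 120 mm wide, 188 mm long (x -92.5 to 96 mm). A carton lying flat in it is below the sill, clear of the flap
- sill (a point): middle of the outer top edge of the tray front: locker x -107.5, y 0, z 50 mm; axes as the locker. The tray front is 15 mm thick; things go in over it. The mouth above is 128 mm wide, 65 mm high. What has wholly passed the sill drops into the tray, floor 40 mm lower; put in part way it lies aslant across the sill, tail out, and keeps the flap open until pushed on
- flap (a joint): sprung wooden flap over the mouth, 120 mm wide, 64 mm long, 6 mm thick, hung from a rod along the locker's y at its upper edge (locker x -87, z 117 mm), lower edge 5 mm above the sill. 0 = shut, in line with the leaning front; grows in rad as it is pushed inward and up, to 1.6. The spring always closes it: about 1 N at its lower edge to start it, 3 N when it rests on the carton
- compass: grey plastic hand compass, a puck of 76 mm diameter, 27 mm high; origin under its centre; a bystander
- torch: black aluminium torch lying down, 150 mm long along its own x, 32 mm thick; origin under its middle; a bystander
- dividers: stainless steel dividers lying down, 160 mm long along their own y, 10 mm high; origin under their middle; bystanders
- paperweight: green glass dome paperweight, 72 mm diameter, 39 mm high; origin under its centre; a bystander

How it is judged:
By the outcome, as a careful person would: the job done as asked, in the order asked, and still so for the second after the job is handed in, with the robot touching nothing.
It also fails if it takes over 61 s, if anything falls off the work surface, if the arm or the gripper's body presses on something with over 40 N, if the wrist force passes 120 N, or if a joint passes its speed limit or range.

## Robot

A 6-joint arm with a two-finger parallel gripper is mounted at the origin on the work surface. World frame = base frame: x ahead of the robot, y to its left, z up, the work surface at z = 0. Lengths are in m, angles in rad, forces in N, time in s.
With the tool pointing down it reaches from about 0.25 to 0.775 m from the base axis. Payload 4 kg.
Tool frame: the origin (TCP) lies midway between the tips of the shut fingers; the grasp point (between the pads) lies 19 mm behind it; y points along the fingers, z is the direction in which the jaws open and shut, and the axes are right-handed (so a half turn about y gives the same grasp; the last joint's range is limited). The gripper opens to 94 mm and grips with 3 to 60 N. Pads are 16 mm wide; open, the fingers measure 119 mm over their backs; the gripper's body (75 mm by 177 mm) begins 78 mm behind the grasp point.
Start: joints at [-1.3, 0.087, 1.371, -0, 1.684, -0.103], TCP at [0.201, -0.512, 0.206] pointing down, gripper open.
Joint ranges: [-3.1, 3.1], [-0.76, 2.03], [0.27, 2.55], [-1.08, 4.22], [0.17, 2.65], [-2.57, 2.57]. Speed limits (rad/s): [2.79, 2.79, 3.14, 3.14, 3.14, 3.14].

## Interface

Orientations are given as a unit quaternion [w, x, y, z].
In Python, from workcell import robot, planner, get_image, get_calibration, workorder gives the robot as it stands. Calls block until the motion is done:
- robot.goto(position, orientation): joint-space move of the TCP to a pose.
- robot.move_linear(position, vel=0.15, attitude=None, force_limit=None): straight line of the TCP; attitude=None keeps the orientation; vel is the mean speed in m/s. With force_limit (N) it stops when the force on the tool has changed by that much, and returns True; else False.
- robot.movej(angles): joint-space move.
- robot.move_gripper(opening): opening from 0.0 (shut) to 1.0 (fully open); the grip force is fixed at half the most; returns when the fingers have stopped.
- robot.pause(seconds).
- planner.inverse_kinematics(position, orientation): joint angles nearest the present ones, or None.
- get_image(name): name is "scene" or "top"; returns the picture (420x560x3 uint8, red, green, blue); there is no depth.
- get_calibration(name): a dict with "camera_matrix" (3x3 intrinsics, pixels), "origin" and "attitude" of the camera in the world. Camera axes: x right, y up, looking along -z (the intrinsics and any distortion apply to the point x, -y, -z); pixel columns grow to the right and rows downward; lengths in m; the calibration is good to about 2 mm. A picture is of the moment at which its call begins. get_calibration takes no time and is no camera call.
A pose or a line that the arm cannot do raises robot.MotionError and nothing moves.
- workorder.hand_in(): hands the job in, once; it reports no verdict.
Readings, each from a call of its own:
- robot.current_t(): time.
- robot.current_qpos(): joint angles.
- robot.current_joint_velocities(): joint speeds.
- robot.current_joint_torque(): joint torques, N m.
- robot.current_ee_pos(): TCP position.
- robot.current_eef_rot(): TCP orientation.
- robot.current_force(): force on the tool from outside, world axes, zero at the start.
- robot.current_wrist_torque(): the same for the moment, N m.
- robot.current_finger_gap(): opening from 0.0 (shut) to 1.0 (fully open).
Only numpy, scipy, OpenCV 4.12 (cv2) and the standard library are available. Lean on these libraries where they do the work, as an engineer would, in place of code of your own. Each camera call takes 0.05 s, during which the arm holds its last target. There are 200 camera calls.

## Working session

There is one attempt and no reset: what is moved stays moved. The work goes in short steps, each a Python script; the robot and the scene stay as the last script left them, time stands still between calls to the robot, and variables do not carry over. Pictures are saved under pics/ and viewed, about 8 in all and at most 12, crops included, and the job is handed in when it is done.

```bash
mkdir -p pics; ls; python3 - <<'E'
from workcell import robot,get_image,get_calibration
import cv2
for n in("scene","top"):
    im=get_image(n); cv2.imwrite(f"pics/{n}0.png",cv2.resize(im[:,:,::-1],(784,588),interpolation=cv2.INTER_CUBIC)); print(n,get_calibration(n))
print(robot.current_eef_rot(),robot.current_t())
E
```

```text
pics
scene {'camera_matrix': array([[501.17544414,   0.        , 277.64053466],
       [  0.        , 501.17544414, 203.64761568],
       [  0.        ,   0.        ,   1.        ]]), 'origin': array([ 1.06191552, -0.54504854,  1.07908306]), 'attitude': array([0.8661308 , 0.28689794, 0.13061039, 0.38787619])}
top {'camera_matrix': array([[482.66365724,   0.        , 273.83174567],
       [  0.        , 482.66365724, 213.11666333],
       [  0.        ,   0.        ,   1.        ]]), 'origin': array([ 0.29107039, -0.03521095,  1.27964394]), 'attitude': array([ 0.70740633,  0.06361178, -0.06863567, -0.70058474])}
[ 0.131333   -0.13143758  0.69548291 -0.69410326] 0.1
```

View pics/scene0.png

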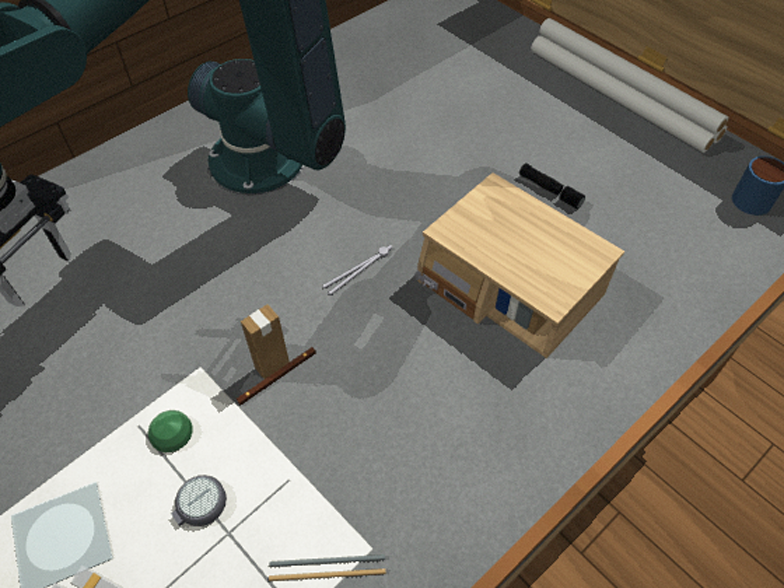

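View pics/top0.png

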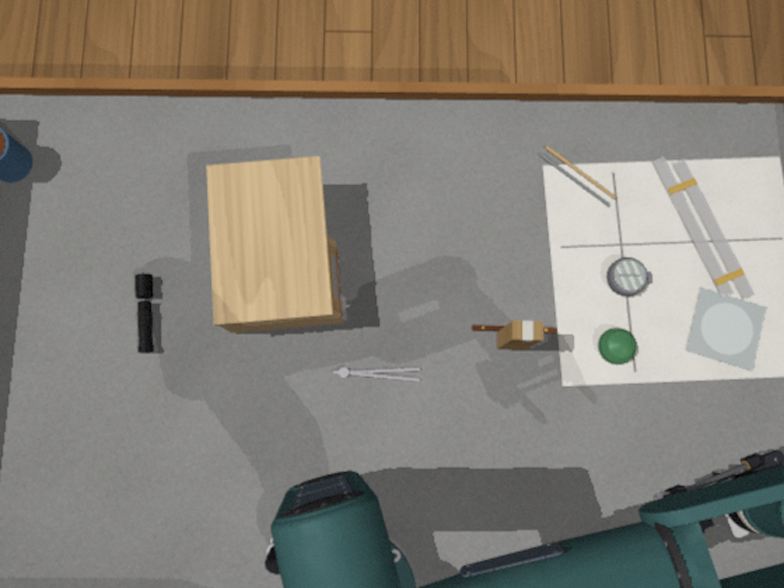

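```bash
python3 - <<'E'
from workcell import get_image
import cv2,numpy as np
s=get_image("scene")[:,:,::-1];t=get_image("top")[:,:,::-1]
def crop(im,x,y,w,h,k):
    c=cv2.resize(im[y:y+h,x:x+w],None,fx=k,fy=k,interpolation=cv2.INTER_CUBIC)
    for i in range(0,w,10): cv2.line(c,(i*k,0),(i*k,6),(0,0,255),1); cv2.putText(c,str(x+i),(i*k,16),0,.33,(0,0,255)) if i%20==0 else 0
    for i in range(0,h,10): cv2.line(c,(0,i*k),(6,i*k),(0,0,255),1); cv2.putText(c,str(y+i),(8,i*k+4),0,.33,(0,0,255)) if i%20==0 else 0
    return c
cv2.imwrite("pics/a.png",np.hstack([crop(s,160,212,80,80,5),crop(t,330,205,80,80,5)]))
cv2.imwrite("pics/b.png",np.hstack([crop(s,296,120,98,135,4),crop(t,144,105,100,135,4)]))
E
```

```text
(no output)
```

View pics/a.png

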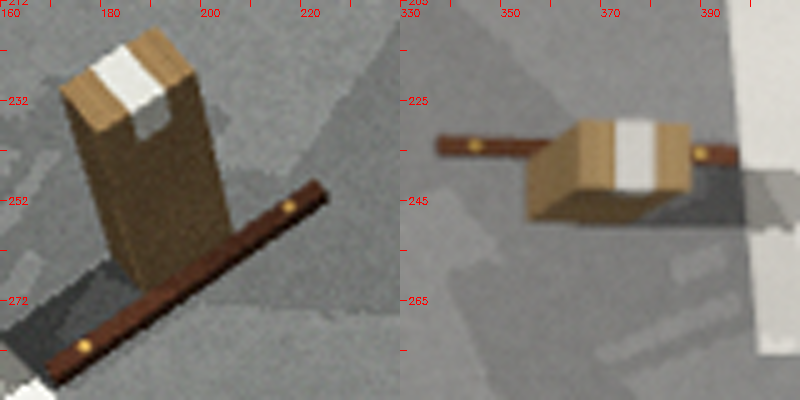

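View pics/b.png

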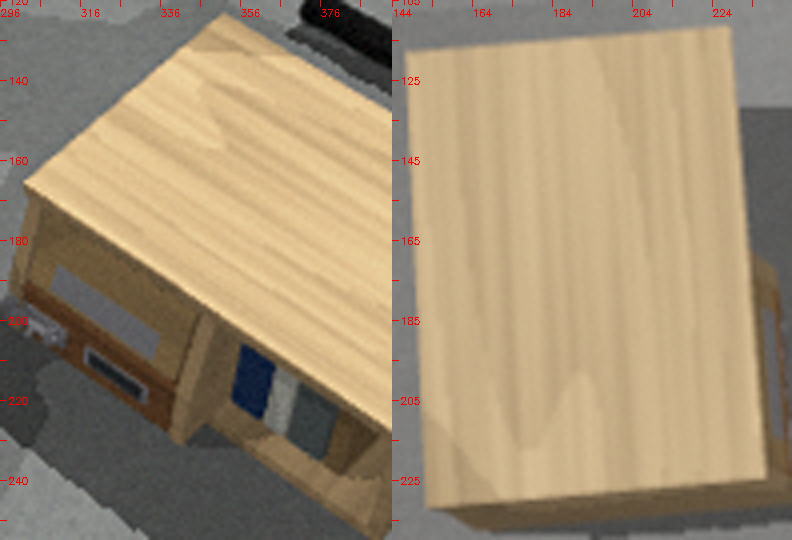

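```bash
cat > geo.py <<'E'
import numpy as np
from scipy.spatial.transform import Rotation as R
from workcell import get_calibration
C={n:get_calibration(n) for n in("scene","top")}
def rot(n): q=C[n]['attitude']; return R.from_quat([q[1],q[2],q[3],q[0]]).as_matrix()
def back(n,uv,z):
    uv=np.atleast_2d(uv).astype(float); K=C[n]['camera_matrix']
    d=np.c_[(uv[:,0]-K[0,2])/K[0,0],-(uv[:,1]-K[1,2])/K[1,1],-np.ones(len(uv))]@rot(n).T
    o=C[n]['origin']; return o+d*((z-o[2])/d[:,2])[:,None]
def proj(n,P):
    p=(np.atleast_2d(P)-C[n]['origin'])@rot(n); K=C[n]['camera_matrix']
    return np.c_[K[0,2]+K[0,0]*p[:,0]/-p[:,2],K[1,2]-K[1,1]*p[:,1]/-p[:,2]]
def fit2(L,W):  # rigid 2D fit local->world
    lc,wc=L.mean(0),W.mean(0); a=L-lc;b=W-wc
    th=np.arctan2((a[:,0]*b[:,1]-a[:,1]*b[:,0]).sum(),(a*b).sum())
    M=np.array([[np.cos(th),-np.sin(th)],[np.sin(th),np.cos(th)]])
    return wc-M@lc,th,np.abs(W-(L@M.T+wc-M@lc)).max()
E
python3 - <<'E'
from geo import *
np.set_printoptions(precision=4,suppress=True)
LL=np.array([[107.5,-210],[-94.5,-210],[-94.5,74],[107.5,74]])/1e3
tp=[[147.3,118],[228.8,111.8],[237.8,224.5],[152.8,232]]
sp=[[445,180],[397.9,230],[302,166],[352,123.3]]
CL=np.array([[16,26],[16,-26],[-16,-26],[-16,26]])/1e3
ct=[[366,229],[388.2,229.4],[388.2,243.4],[365.8,243]]
cs=[[200,226.4],[180,238.4],[172.2,230],[191,217.4]]
# rail local corners: +y end first
RL=np.array([[5,80],[-5,80],[5,-80],[-5,-80]])/1e3
rt=[[337.4,232.2],[337.4,236.2],[397.6,234],[397.6,238]]
rs=[[225.6,250],[223.6,248],[171,288],[169.4,285.6]]
for o in(0,-.5):
  for nm,L,T,S,z in(("locker",LL,tp,sp,.13),("carton",CL,ct,cs,.15),("rail",RL,rt,rs,.01)):
    for n,p in(("top",T),("scene",S)):
        W=back(n,np.array(p)+o,z)[:,:2]; print(o,nm,n,*fit2(L,W),np.linalg.norm(W[0]-W[1]),np.linalg.norm(W[1]-W[2]))
for nm,p,z in(("compass",(628/1.4,276/1.4),.027),("torch",(146/1.4,313/1.4),.03),("pw",(618/1.4,346/1.4),.03),("div a",(343/1.4,372/1.4),.0),("div b",(420/1.4,375/1.4),0)): print(nm,back("top",p,z))
E
```

```text
0 locker top [0.5472 0.1475] 1.670954505021045 0.0035338221224052724 0.2050751928649952 0.28928693518978243
0 locker scene [0.5488 0.15  ] 1.6680769241219053 0.0022465078908184832 0.20000546237173863 0.2867969383289309
0 carton top [ 0.4522 -0.2869] -0.016420215291882347 0.0009220398622150072 0.052704986031896085 0.03342970787196258
0 carton scene [ 0.4554 -0.2842] -0.02198875263603528 0.0013523812375904054 0.05196207078661406 0.02991428605048809
0 rail top [ 0.4749 -0.2928] -0.02009955347340622 0.00036917233021172 0.010736820207652277 0.16063407746303593
0 rail scene [ 0.4786 -0.2901] -0.02091644323157755 0.0011087490338091421 0.007931900611898076 0.1612839956984459
-0.5 locker top [0.5485 0.1488] 1.6710826319514342 0.0035999859494620923 0.20511053184250688 0.28940446754884147
-0.5 locker scene [0.5469 0.1503] 1.668192849528802 0.0025215033422449906 0.20018853216688762 0.2871895644422652
-0.5 carton top [ 0.4534 -0.2857] -0.01636336275793431 0.0009269762313361962 0.05271459527532347 0.03344217031445279
-0.5 carton scene [ 0.4535 -0.2842] -0.021523605288131104 0.001327232497337072 0.051996524993857304 0.02995789460991031
-0.5 rail top [ 0.4762 -0.2915] -0.020096294137013686 0.0003708506721002425 0.01074086358050332 0.16066175763737456
-0.5 rail scene [ 0.4767 -0.2902] -0.020305606492610682 0.0011038201093853672 0.007943055504072294 0.1613929643523297
compass [[ 0.5767 -0.5086  0.027 ]]
torch [[0.4955 0.4004 0.03  ]]
pw [[ 0.4422 -0.4809  0.03  ]]
div a [[0.3914 0.0317 0.    ]]
div b [[ 0.3871 -0.1137  0.    ]]
```

```bash
cat >> geo.py <<'E'
LO=np.array([.5478,.1497]); LY=1.6695
LX=np.array([np.cos(LY),np.sin(LY),0]); LYV=np.array([-LX[1],LX[0],0]); UP=np.array([0,0,1.])
def lw(x,y,z): return np.r_[LO,0]+x*LX+y*LYV+z*UP
def quat(point,jaw):  # tool y along point, z along jaw
    y=np.array(point,float); y/=np.linalg.norm(y); z=np.array(jaw,float); z-=y*(z@y); z/=np.linalg.norm(z)
    q=R.from_matrix(np.c_[np.cross(y,z),y,z]).as_quat(); return np.array([q[3],*q[:3]])
E
python3 - <<'E'
from geo import *
from workcell import planner
np.set_printoptions(precision=2,suppress=True)
ik=planner.inverse_kinematics
CY=np.array([-np.sin(-.02),np.cos(-.02),0])
for s in(1,-1):
  print("tip",s,ik([.39,-.285,.16],quat(-UP,s*CY)),"grasp",ik([.59,-.286,.005],quat(-UP,s*CY)),ik([.59,-.286,.15],quat(-UP,s*CY)))
  # -83deg rot of carton: jaw CY -> rotates by LY+pi-(-.02)
  j=s*LYV
  print("ins",[ik(lw(x,0,.065),quat(-UP,j)) for x in(-.25,-.115)])
  for p in(0,20,30,45):
    a=np.radians(p); print("poke",p,[ik(lw(x,0,.068),quat(np.cos(a)*LX-np.sin(a)*UP,j)) for x in(-.23,-.08)])
E
```

```text
tip 1 [-0.75 -0.05  1.6  -0.    1.59 -2.3 ] grasp [-0.54  0.43  1.36 -0.    1.36 -2.09] [-0.54  0.34  1.18 -0.    1.62 -2.09]
ins [None, None]
poke 0 [array([-0.69,  0.95,  1.17,  1.09,  2.22,  2.43]), array([-0.53,  0.81,  1.44,  1.14,  2.04,  2.35])]
poke 20 [array([-0.67,  0.75,  1.23,  0.86,  2.05,  2.41]), array([-0.5 ,  0.6 ,  1.48,  0.95,  1.87,  2.42])]
poke 30 [array([-0.65,  0.66,  1.26,  0.76,  1.96,  2.42]), array([-0.47,  0.5 ,  1.5 ,  0.84,  1.78,  2.47])]
poke 45 [array([-0.58,  0.51,  1.32,  0.6 ,  1.82,  2.45]), None]
tip -1 [-0.75 -0.05  1.6  -0.    1.59  0.84] grasp [-0.54  0.43  1.36 -0.    1.36  1.05] [-0.54  0.34  1.18 -0.    1.62  1.05]
ins [array([-0.27,  0.22,  1.5 , -0.  ,  1.42, -0.37]), array([-0.04,  0.18,  1.55, -0.  ,  1.41, -0.14])]
poke 0 [array([-0.69,  0.95,  1.17,  1.09,  2.22, -0.71]), array([-0.53,  0.81,  1.44,  1.14,  2.04, -0.79])]
poke 20 [array([-0.67,  0.75,  1.23,  0.86,  2.05, -0.73]), array([-0.5 ,  0.6 ,  1.48,  0.95,  1.87, -0.72])]
poke 30 [array([-0.65,  0.66,  1.26,  0.76,  1.96, -0.73]), array([-0.47,  0.5 ,  1.5 ,  0.84,  1.78, -0.67])]
poke 45 [array([-0.58,  0.51,  1.32,  0.6 ,  1.82, -0.69]), array([-0.39,  0.37,  1.53,  0.68,  1.66, -0.57])]
```

```bash
python3 - <<'E'
from geo import *
from workcell import robot,get_image
import cv2
CY=np.array([.02,1,0]); q=quat(-UP,CY)
robot.move_gripper(0)
robot.goto([.385,-.2845,.18],q)
robot.move_linear([.385,-.2845,.128],vel=.15)
print(robot.move_linear([.478,-.2864,.128],vel=.06,force_limit=12),robot.current_ee_pos(),robot.current_t())
robot.pause(.6)
im=get_image("scene"); print(robot.current_force())
cv2.imwrite("pics/c.png",cv2.resize(im[180:330,110:310,::-1],None,fx=4,fy=4,interpolation=cv2.INTER_CUBIC))
E
```

```text
False [ 0.47774796 -0.28642822  0.12807965] 5.7167
[-0.11278109  0.93890355  0.68351631]
```

View pics/c.png

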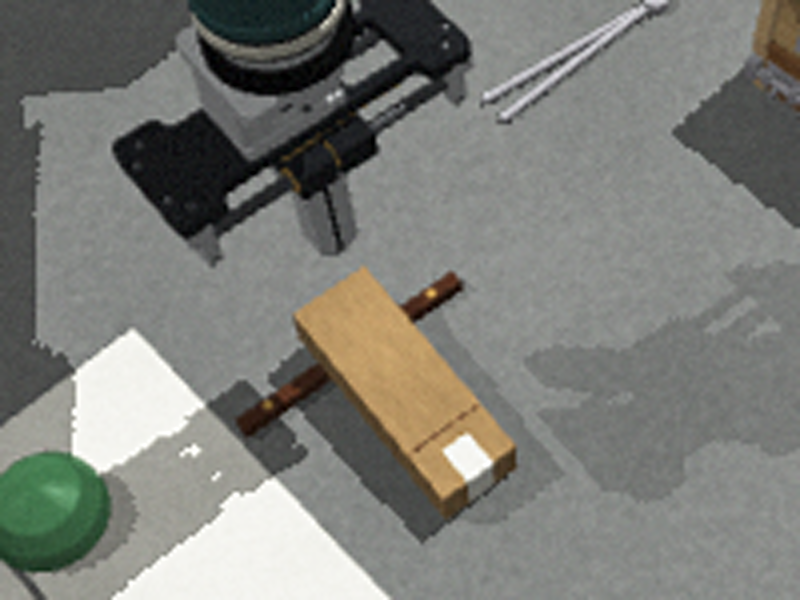

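```bash
python3 - <<'E'
from geo import *
from workcell import robot,get_image
import cv2
p=robot.current_ee_pos()
robot.move_linear([p[0]-.05,p[1],.22],vel=.2)
s=get_image("scene");t=get_image("top")
k=5
a=s[220:340,160:250,::-1];b=t[190:310,330:420,::-1]
cv2.imwrite("pics/d.png",cv2.resize(np.hstack([a,b])[:118],None,fx=4.4,fy=5,interpolation=cv2.INTER_CUBIC)) if 0 else cv2.imwrite("pics/d.png",cv2.resize(np.hstack([s[210:330,160:240,::-1],t[180:300,340:420,::-1]]),None,fx=5,fy=5,interpolation=cv2.INTER_CUBIC))
print(robot.current_t())
E
```

```text
7.1417
```

View pics/d.png

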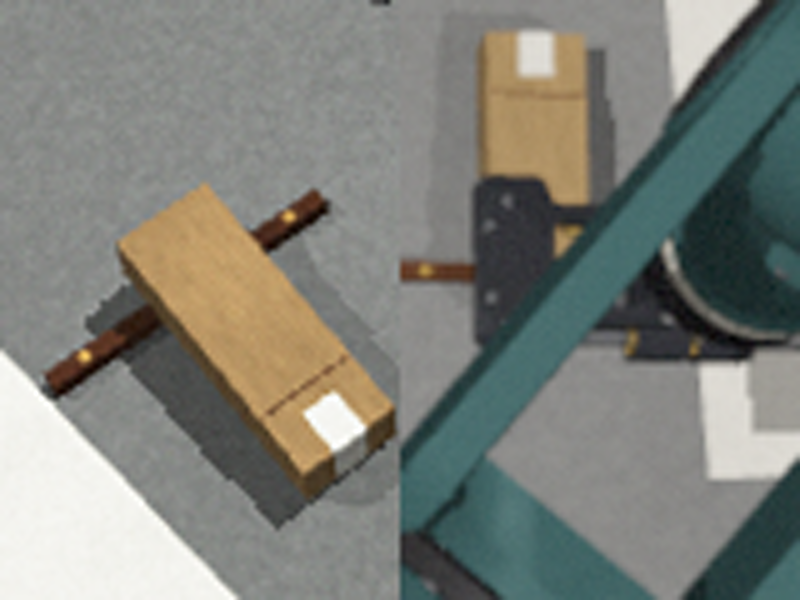

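```bash
cat > fit.py <<'E'
from geo import *
from scipy.optimize import least_squares
def boxfit(obs,x0):
    # obs: (cam,local corner mm,pixel); params x,y,z,rotvec(3) of carton
    def f(p):
        M=R.from_rotvec(p[3:]).as_matrix()
        return np.concatenate([(proj(c,M@(np.array(l)/1e3)+p[:3])[0]-np.array(u)) for c,l,u in obs])
    r=least_squares(f,x0); return r.x,r.fun.reshape(-1,2)
E
python3 - <<'E'
from fit import *
np.set_printoptions(precision=4,suppress=True)
S=lambda u,v:(160+u/5-.5,210+v/5-.5); T=lambda u,v:(340+(u-400)/5-.5,180+v/5-.5)
# own x down, own z ~ +world x, own y = z cross x -> y world: x_down x... check: y=z×x=(1,0,0)×(0,0,-1)=(0,1,0)
obs=[("scene",(-16,-26,-75),S(118,245)),("scene",(-16,26,-75),S(207,185)),("scene",(-16,-26,75),S(303,475)),("scene",(-16,26,75),S(395,408)),
("scene",(16,-26,75),S(312,500)),("scene",(16,26,75),S(394,436)),("top",(-16,26,75),T(482,33)),("top",(-16,-26,75),T(585,35)),("scene",(16,-26,-75),S(122,270))]
M0=np.c_[[0,0,-1],[0,1,0],[1,0,0]]
p,r=boxfit(obs,np.r_[.55,-.285,.02,R.from_matrix(M0).as_rotvec()])
M=R.from_rotvec(p[3:]).as_matrix(); print(p[:3],"\n",M,"\n",r)
for l in[(16,0,75),(16,0,-75),(-16,0,-75),(-16,0,75)]: print(l,M@(np.array(l)/1e3)+p[:3])
E
```

```text
[ 0.5267 -0.2865  0.0222] 
 [[-0.0847  0.0259  0.9961]
 [-0.0033  0.9996 -0.0263]
 [-0.9964 -0.0055 -0.0846]] 
 [[-0.2823 -0.3915]
 [-0.1276 -0.3515]
 [ 0.3721  0.0103]
 [ 0.1767  0.0362]
 [-0.8746  0.2388]
 [ 0.5095 -0.1226]
 [ 0.5349 -0.0937]
 [-0.5394  0.1788]
 [ 0.268   0.6016]]
(16, 0, 75) [ 0.6001 -0.2885 -0.0001]
(16, 0, -75) [ 0.4506 -0.2846  0.0126]
(-16, 0, -75) [ 0.4534 -0.2845  0.0445]
(-16, 0, 75) [ 0.6028 -0.2884  0.0318]
```

```bash
python3 - <<'E'
from geo import *
from workcell import robot,get_image
import cv2
M=np.array([[-.0847,.0259,.9961],[-.0033,.9996,-.0263],[-.9964,-.0055,-.0846]]);c=np.array([.5267,-.2865,.0222])
P=lambda x,z:M@np.array([x,0,z])+c
qt=quat(M[:,0],M[:,1]); yaw=np.array([.026,1,0]); qv=quat(-UP,yaw)
robot.goto(P(-.07,.035),qt)
robot.move_gripper(.85)
print(robot.move_linear(P(.014,.035),vel=.1,force_limit=8))
robot.move_gripper(0.0); print("gap",robot.current_finger_gap()*94)
p=P(.014,.035); robot.move_linear(p+[0,0,.03],vel=.12)
q=p+[.035,-.001,.03]; robot.move_linear(q,vel=.1,attitude=qv)
print("down",robot.move_linear([q[0],q[1],.001],vel=.05,force_limit=4),robot.current_ee_pos())
robot.move_gripper(.8); robot.pause(.3)
z=robot.current_ee_pos(); robot.move_gripper(0.); print("gap",robot.current_finger_gap()*94,z)
robot.move_linear([z[0],z[1],.16],vel=.2)
robot.goto(lw(-.27,0,.14),quat(-UP,-LYV))
print(robot.current_t(),robot.current_finger_gap()*94,robot.current_force())
s=get_image("scene")
cv2.imwrite("pics/e.png",cv2.resize(s[90:300,170:430,::-1],None,fx=2.8,fy=2.8,interpolation=cv2.INTER_CUBIC))
E
```

```text
False
gap 51.69479583658966
down True [ 0.59468231 -0.2879568   0.00229484]
gap 52.00806616812817 [ 0.59364885 -0.28734463  0.00098125]
16.0583 51.94861398556556 [ 0.18941171 -0.2817629  -1.80479771]
```

View pics/e.png

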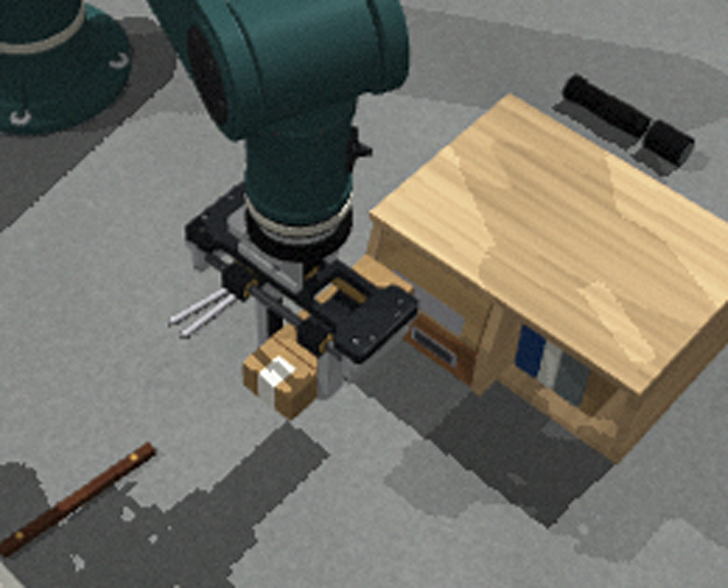

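```bash
python3 - <<'E'
from geo import *
from workcell import robot,get_image
import cv2
robot.move_linear(lw(-.27,0,.062),vel=.15)
print(robot.move_linear(lw(-.121,0,.062),vel=.07,force_limit=12))
p=robot.current_ee_pos()-np.r_[LO,0]; print("locker xyz",p@LX,p@LYV,p[2],robot.current_force(),robot.current_finger_gap()*94,robot.current_t())
s=get_image("scene")
cv2.imwrite("pics/f.png",cv2.resize(s[110:260,230:430,::-1],None,fx=3.8,fy=3.8,interpolation=cv2.INTER_CUBIC))
E
```

```text
False
locker xyz -0.12090851539158372 0.00022691978875469186 0.06180902557888709 [-0.40812177 -1.40219837 -5.86290848] 51.76228449287687 19.05
```

View pics/f.png

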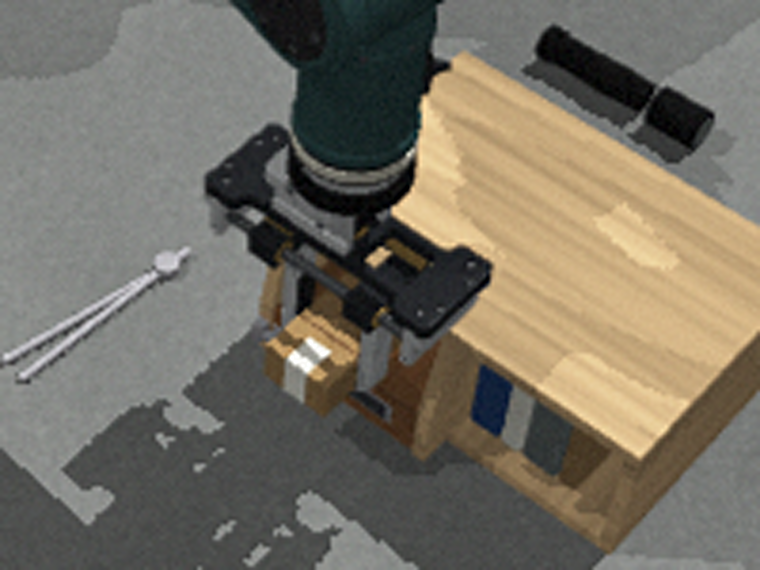

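```bash
python3 - <<'E'
from geo import *
from workcell import robot,get_image
import cv2
robot.move_linear(lw(-.121,0,.055),vel=.05,force_limit=6)
robot.move_gripper(.85); robot.pause(.3)
robot.move_linear(lw(-.24,0,.075),vel=.15)
a=np.radians(30); q=quat(np.cos(a)*LX-np.sin(a)*UP,-LYV)
robot.move_linear(lw(-.25,0,.15),vel=.2)
robot.goto(lw(-.26,0,.12),q); robot.move_gripper(.2)
print(robot.current_t(),robot.current_force())
s=get_image("scene");t=get_image("top")
cv2.imwrite("pics/g.png",np.hstack([cv2.resize(i[y:y+110,x:x+100,::-1],None,fx=4,fy=4,interpolation=cv2.INTER_CUBIC) for i,x,y in((s,270,150),(t,200,140))]))
E
```

```text
23.6083 [-0.49967944 -0.8323522  -0.91340134]
```

View pics/g.png

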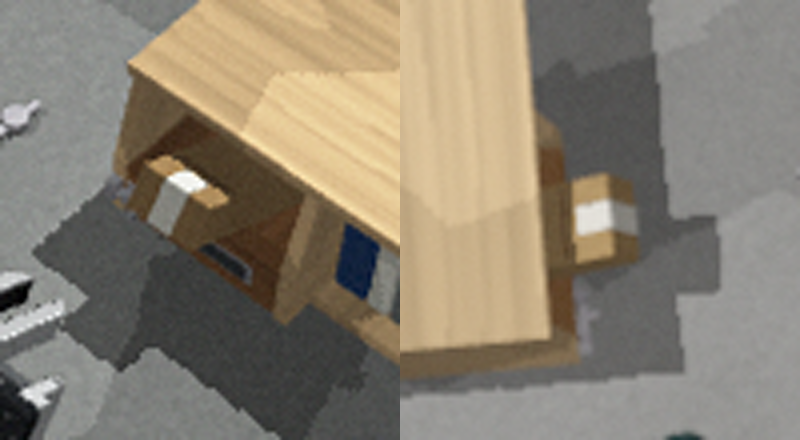

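```bash
python3 - <<'E'
from geo import *
T=lambda u,v:(200+(u-400)/4-.5,140+v/4-.5); S=lambda u,v:(270+u/4-.5,150+v/4-.5)
for n,px,z in(("top",T(610,176),.109),("top",T(612,263),.109),("top",T(637,190),.08),("top",T(637,262),.08),("scene",S(148,160),.109),("scene",S(212,206),.109),("top",T(550,120),.05),("top",T(578,360),.05)):
    w=back(n,px,z)[0]-np.r_[LO,0]; print(n,w@LX,w@LYV)
E
```

```text
top -0.14034558383702078 -0.026159915404431522
top -0.13707305585951127 0.02920829751901201
top -0.15631853762379422 -0.022897806052538584
top -0.15238065959146743 0.023901136082362724
scene -0.13165242586521922 0.027407265746003932
scene -0.13241994215760836 -0.024369456482001145
top -0.10312570187476106 -0.0826226106679966
top -0.10899259170202909 0.07850601054979664
```

```bash
python3 - <<'E'
from geo import *
from workcell import robot,get_image
import cv2
robot.move_linear(lw(-.185,.001,.117),vel=.12)
print(robot.move_linear(lw(-.083,.001,.063),vel=.05,force_limit=15))
p=robot.current_ee_pos()-np.r_[LO,0]; print(p@LX,p@LYV,p[2],robot.current_force(),robot.current_t())
s=get_image("scene");t=get_image("top")
cv2.imwrite("pics/h.png",np.hstack([cv2.resize(i[y:y+110,x:x+100,::-1],None,fx=4,fy=4,interpolation=cv2.INTER_CUBIC) for i,x,y in((s,270,150),(t,200,140))]))
E
```

```text
False
-0.08309056968884956 0.0009753158315052315 0.06306048969735079 [-0.3428813  -3.10193517 -1.91921507] 26.9417
```

View pics/h.png

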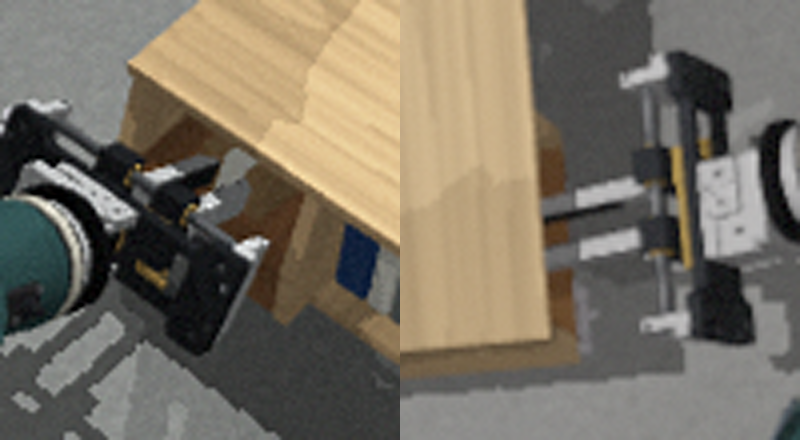

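```bash
python3 - <<'E'
from geo import *
from workcell import robot,get_image
import cv2
print(robot.move_linear(lw(-.070,.001,.064),vel=.04,force_limit=10),robot.current_force())
robot.move_linear(lw(-.083,.001,.066),vel=.06);print(robot.current_force())
robot.move_linear(lw(-.20,.001,.128),vel=.08)
print(robot.current_force(),robot.current_t())
robot.move_linear(lw(-.28,.001,.2),vel=.2)
robot.pause(.3)
s=get_image("scene");t=get_image("top")
cv2.imwrite("pics/i.png",np.hstack([cv2.resize(i[y:y+110,x:x+100,::-1],None,fx=4,fy=4,interpolation=cv2.INTER_CUBIC) for i,x,y in((s,290,150),(t,200,140))]))
E
```

```text
False [ 1.03041416 -3.78196434 -1.30616744]
[-0.78520528 -3.40245091 -2.52774398]
[ 0.39017995  0.20953011 -0.04892292] 29.6917
```

View pics/i.png

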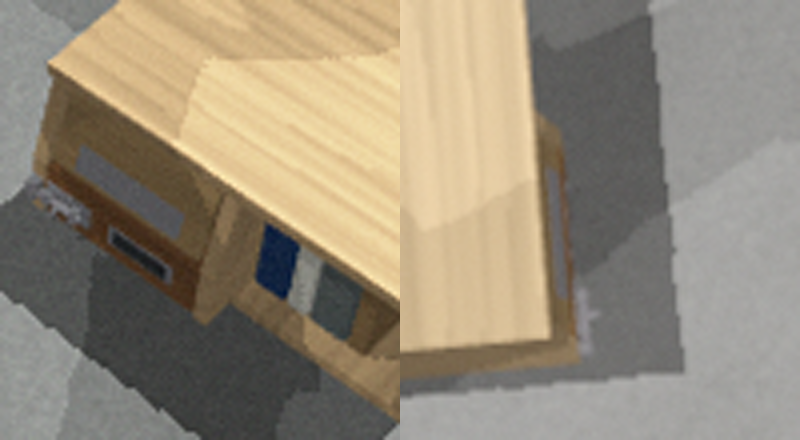

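```bash
python3 - <<'E'
from workcell import robot,workorder
print(robot.current_t(),robot.current_force()); print(workorder.hand_in())
E
```

```text
30.7833 [ 0.21240429 -0.21517566 -0.49337813]
the job is handed in; nothing more can be done
None
```

The carton is stowed in the tray and the flap has sprung shut behind it. I handed the job in at about 31 s of the 61 s allowed.

- **Tipping:** I pushed the carton over the rail. It came to rest on its back, but about 5 degrees aslant with its bottom end still propped on the rail. I gripped it, laid it flat on the table just beyond the rail, let go and gripped it again.
- **Stowing:** I put it bottom end first through the flap, centred to within about 1 mm. I released it aslant across the sill, then poked it in along its own axis until its tail was about 22 mm past the sill's inner edge. Forces stayed around 6 N or below at every reading, and no push reached its stop limit.

**Last checks:**
- In the final pictures nothing sticks out over the sill. The flap's label sits within about 1 px of where it was at the start, so the flap is shut.
- The arm was clear and touching nothing at hand-in.
- I could not see the carton behind the shut flap. That it lies flat follows from how far it was poked in, not from a picture.
- I worked clear of the compass, torch, dividers and paperweight. I did not measure their positions again at the end.

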